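Hang the T-handled nut driver on its plywood rack

TASK

Put the long T-handled nut driver, the one with the thick socket, back on the plywood rack. Pinch it firmly by the two ends of its crossbar and lift it, ease your grip so that it swings down by its own weight until the shaft hangs plumb with the socket clear of the table, and grip it again; then bring the shaft in between the two prongs from their open end, over the raised tips, and lower the crossbar onto both prongs, letting go only once it rests there. Leave it hanging still, and do not disturb the short hex key, the power adapter or the mug.

Things in the scene. Friction and masses are not known exactly. Their poses are not given: they have to be found in the camera images.
- driver_bar (a point): Crossbar centre of the long T-handled nut driver lying flat, 12 mm above the table. Bar: round, black, 24 mm thick for its middle 46 mm, with 14 mm thick steel pins sticking out 6 mm at both sides; 58 mm over the flat pin ends. Axes: x along the shaft from socket to bar, y along the bar, z up as it lies.
- driver_mid (a point): A point half-way along the driver's shaft, 75 mm from driver_bar. The steel shaft leaves the bar's middle square to it, 10 mm thick (13 mm for the first 22 mm). Driver 0.32 kg, varying by a fifth; centre of mass 80 to 110 mm from the bar. Pinched on its pin ends at 60 N or more it keeps its angle when lifted; eased, it begins to swing about the bar at 50 to 20 N and hangs plumb by about 10 N; below about 2 N it drops.
- driver_tip (a point): Centre of the end face of the driver's socket (24 mm thick, 45 mm long), 150 mm from driver_bar; same axes. Lying, it is 12 mm above the table.
- hexkey_bar (a point): Bystander: crossbar centre of a T-handled hex key with the same crossbar as the driver, but a thin shaft only 95 mm long and no socket. Lies flat, y along its crossbar, shaft to its -x. The two tools may lie in either place. Leave it alone.
- rack_seat (a point): Where the crossbar's centre belongs on the fixed plywood rack: midway between two level prongs and 12 mm above their flat tops, which are 185 mm above the table. Axes: x from the prongs' open end towards the post, y across the prongs, z up. Each prong is 13 mm wide and 22 mm thick, with a 20 mm gap between them (46 mm over both). The bar can rest 15 mm either way along x.
- rack_open (a point): Midway between the prongs' open ends, at the height of their flat tops, 35 mm before rack_seat. Here each prong has a raised tip 8 mm long and 7 mm high. The prongs' other ends join a post 90 mm wide, no taller than their tops, its face 27 mm beyond rack_seat. Below the prongs it is free down to a base plate 18 mm thick, 130 mm wide, reaching 50 mm before rack_seat.
- adapter: Bystander: black power adapter, 85 x 50 x 30 mm, origin at the centre of its underside, long side along its x. Leave it alone.
- mug: Bystander: white mug, 80 mm across, 90 mm high, handle to its +y, origin at the centre of its underside. Leave it alone.
Mind the look-alikes: they are no part of the job. Leave any blue, red or yellow look-alike of the part that bears driver_bar alone.

How it is judged (in metres and radians):
On the way, in this order (a step that is already met when the one before it is completed fails the run):
1. the driver hangs plumb from the fingers, socket down and clear of the table and of the rack (angle between driver_bar's own x axis and vertical below 0.2 rad and height (world z) of driver_tip above 0.02 m and contact force between the fingers and driver above 1 N and contact force between driver and rack below 0.1 N and horizontal distance between driver_bar and rack_seat above 0.06 m), for 0.3 s.
2. the crossbar is lowered onto the prongs while the fingers still hold it (x of driver_bar in the frame of rack_seat between -0.02 and 0.02 m and y of driver_bar in the frame of rack_seat between -0.009 and 0.009 m and z of driver_bar in the frame of rack_seat between -0.005 and 0.005 m and contact force between the fingers and driver above 1 N and contact force between driver and rack above 0.3 N), for 0.1 s.
At the end, for the whole second after the job is handed in: the nut driver hangs by its crossbar across both prongs, bar centre within 20 mm along, 9 mm across and 5 mm in height of the seat, crossbar within 0.35 rad of square to the prongs, shaft plumb within 0.15 rad with the socket down and still (x of driver_bar in the frame of rack_seat between -0.02 and 0.02 m and y of driver_bar in the frame of rack_seat between -0.009 and 0.009 m and z of driver_bar in the frame of rack_seat between -0.005 and 0.005 m and angle between driver_bar's own x axis and vertical below 0.15 rad and angle between the y axis of driver_bar and the y axis of rack_seat, either way round below 0.35 rad and linear speed of driver below 0.03 m/s and angular speed of driver below 0.3 rad/s); the robot touches nothing.
It fails at once if the hex key was pushed aside or tipped (over 30 mm) (distance of hexkey_bar from where it was at the start of the episode above 0.03 m).
It fails at once if the adapter was pushed aside or tipped (over 30 mm) (distance of adapter from where it was at the start of the episode above 0.03 m).
It fails at once if the mug was pushed aside or tipped (over 30 mm) (distance of mug from where it was at the start of the episode above 0.03 m).
It also fails if it takes over 54 s, if anything falls off the work surface, if the arm or the gripper's body presses on something with over 40 N, if the wrist force passes 120 N, or if a joint passes its speed limit or range.

ROBOT

A 6-joint arm with a two-finger parallel gripper is mounted at the origin on the work surface. World frame = base frame: x ahead of the robot, y to its left, z up, the work surface at z = 0. Lengths are in mm, angles in rad, forces in N, time in s.
With the tool pointing down it reaches from about 400 to 925 mm from the base axis. Payload 3.4 kg.
Tool frame: the origin (TCP) lies between the finger pads; the fingertips stand 19 mm ahead of it and the grasp point (between the pads) is the TCP; z points along the fingers, y is the line along which they close (so a half turn about z gives the same grasp; the last joint's range is limited). The gripper opens to 85 mm and grips with 20 to 120 N. Pads are 22 mm wide; open, the fingers measure 114 mm over their backs; the gripper's body (76 mm by 85 mm) begins 54 mm behind the grasp point. The pads swing forward as they close: fully open they stand 13 mm farther back than shut.
Start: joints at [1.143, 0.307, 1.506, -0, 1.328, -0.073], TCP at [199.241, 539.383, 250.305] pointing down, gripper open.
Joint ranges: [-3.12, 3.12], [-1.05, 2.28], [0.14, 2.33], [-1.42, 4.57], [0.1, 2.73], [-2.68, 2.68]. Speed limits (rad/s): [2.57, 2.57, 3.14, 3.14, 3.14, 3.14].

INTERFACE

Orientations are given as a unit quaternion [x, y, z, w].
In Python, from bench import manip gives the robot as it stands.
- The arm moves only by the tool jog_arm, never from a script. Its argument "steps" is one flat list of numbers, 5 for each row, row after row: the opening in per cent of the stroke, from 0 (shut) to 100 (fully open), then the shift along the tool's x, y, z in m, then the turn about the tool's z in degrees. In form: [gripper, dx, dy, dz, yaw, gripper, dx, dy, dz, yaw, ...]. A call has 1 to 20 rows; each row shifts and turns the commanded pose from where the row before left it, along the tool's axes as they then stand; what a row does not reach is not made up. A row lasts 1/12 s, in which the tool goes at most 41.7 mm and 7.16 degrees, less where a joint would pass 70% of its speed; a pose out of reach is approached as far as the arm can. A call with a gripper value outside its range is refused whole. The fingers move at their own pace and stop on an object; "newtons" is the grip in N (left out, the last holds). Time passes only in rows, so rows that do not move let the fingers close. It gives the time, the measured TCP pose, the force, the opening and the grip force at its end, in the units of the state.
- manip.get_state(): the state, without advancing time (a new reading comes with each control period).
- manip.capture(name): name is "side" or "top"; returns a dict with "img" (480x640x3 uint8, red, green, blue), "z_map" (480x640 float32, mm along the optical axis (not along the pixel's ray), 0 where there is no reading), "camera_matrix" (3x3 intrinsics, pixels), "R" (3x3) and "t" (3): a world point X has camera coordinates R X + t. Camera axes: x right, y down, z forward; pixel columns grow to the right and rows downward; lengths in mm; the calibration is good to about 2 mm. A picture is of the moment at which its call begins.
- manip.hand_in(): hands the job in; it is judged then, once.
The state is a dict: "clock": time; "joints": joint angles; "qvel": joint speeds; "tau": joint torques, N m; "eef_pos": TCP position; "ee_rot": TCP orientation; "contact_force": force on the tool from outside, world axes, zero at the start; "wrist_torque": the same for the moment, N m; "gripper_width": finger opening in mm; "grip_force": force on a finger pad.
Only numpy, scipy, OpenCV 4.12 (cv2) and the standard library are available. Lean on these libraries where they do the work, as an engineer would, in place of code of your own. Each camera call takes 0.05 s, during which the arm holds its last target. There are 200 camera calls.

## Working session

There is one attempt and no reset: what is moved stays moved. The work goes in short steps, Python scripts to look and compute and a tool call to move; the robot and the scene stay as the last step left them, time stands still between calls to the robot, and variables do not carry over. Pictures are saved under pics/ and viewed, at most 10 in all, crops included, and the job is handed in when it is done.

Besides the shell and the picture viewer there is one more tool, called in YAML: its name, and indented under it one key for each argument. jog_arm: Moves the arm, as the interface text tells. Its arguments: {"type":"object","properties":{"steps":{"type":"array","items":{"type":"number"}},"newtons":{"type":"number"}},"required":["steps"]}

```bash
mkdir -p pics; cat > h.py <<'E'
import numpy as np, cv2
from bench import manip
def cap(n):
    c=manip.capture(n); return c
def world(c,u,v,z=None):
    K=np.array(c["camera_matrix"]);R=np.array(c["R"]);t=np.array(c["t"]).ravel()
    r=R.T@np.linalg.inv(K)@np.array([u,v,1.]); o=-R.T@t
    if z is None:
        return o+r*c["z_map"][int(v),int(u)]
    return o+r*(z-o[2])/r[2]
def pix(c,X):
    p=np.array(c["camera_matrix"])@(np.array(c["R"])@np.array(X,float)+np.array(c["t"]).ravel()); return p[:2]/p[2]
E
python3 - <<'E'
from h import *
for n in("top","side"):
    c=cap(n); cv2.imwrite(f"pics/{n}0.png",c["img"][:,:,::-1]); np.savez(n+"0.npz",**c)
    print(n,-np.array(c["R"]).T@np.array(c["t"]).ravel()); print(np.array(c["R"]).round(2),c["camera_matrix"])
print(manip.get_state())
E
```

```text
top [ 349.42783441   -8.82628241 1542.09915757]
[[-0.03 -1.    0.02]
 [-0.98  0.02 -0.17]
 [ 0.17 -0.02 -0.98]] [[553.5155232    0.         314.71991137]
 [  0.         553.5155232  229.11425246]
 [  0.           0.           1.        ]]
side [  223.04876913 -1010.5730715   1170.30678587]
[[ 0.94 -0.33  0.02]
 [-0.22 -0.67 -0.71]
 [ 0.25  0.67 -0.7 ]] [[619.40769501   0.         317.51911438]
 [  0.         619.40769501 241.5975705 ]
 [  0.           0.           1.        ]]
{'clock': 0.1, 'joints': array([ 1.14350006e+00,  3.07509750e-01,  1.50755688e+00, -5.40926868e-06,
        1.32842378e+00, -7.35189004e-02]), 'qvel': array([-9.93760985e-04, -2.86627711e-03, -3.24818174e-03, -3.18160133e-03,
        1.62962549e-03,  8.69849291e-05]), 'tau': array([ 1.54088916e-04, -4.58527172e+01, -2.52608299e+01, -2.43354425e-04,
        5.45721574e-03, -1.20549041e-05]), 'eef_pos': array([198.98798747, 538.82418799, 249.46118644]), 'ee_rot': array([ 1.75966940e-01,  9.84395620e-01, -9.19933483e-04, -2.32587550e-04]), 'contact_force': array([-0.19745987, -0.07916671,  0.01982609]), 'wrist_torque': array([ 0.03565401, -0.04755539,  0.00650243]), 'grip_force': 0.0, 'gripper_width': 85.110282440664}
```

View pics/top0.png

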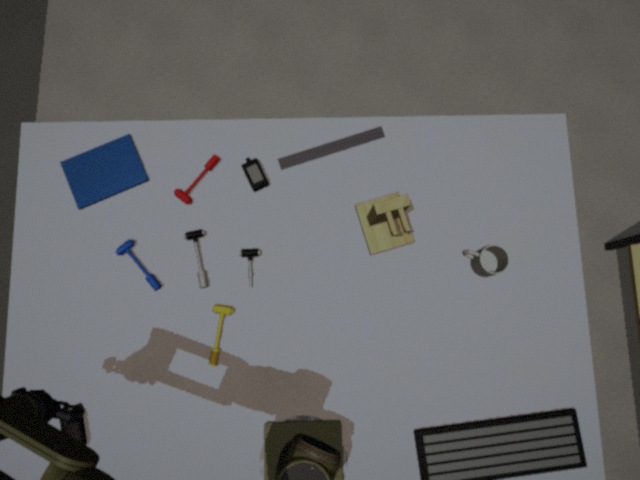

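View pics/side0.png

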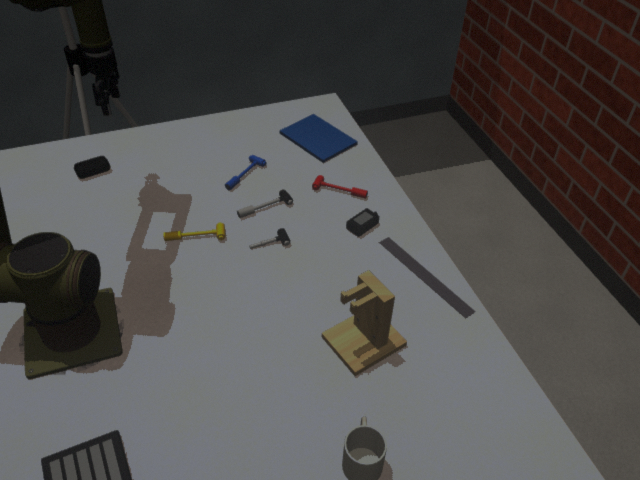

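The top view shows two black and steel T-tools: one with its bar at (197,235) and a thick socket at (203,282), and a shorter one with its bar at (251,252) and no socket, which is the hex key. The blue (126,245), red (183,196) and yellow (222,310) ones are look-alikes. The rack prongs are at about (398,220), open end towards the robot. The tool at (197,235) fits the description; I'll confirm it in an enlarged crop.

```bash
python3 - <<'E'
from h import *
c=dict(np.load("top0.npz")); s=dict(np.load("side0.npz"))
a=cv2.resize(c["img"][220:300,170:270],(400,320),interpolation=cv2.INTER_CUBIC)
b=cv2.resize(c["img"][185:265,345:425],(320,320),interpolation=cv2.INTER_CUBIC)
d=cv2.resize(s["img"][265:375,315:415],(254,280),interpolation=cv2.INTER_CUBIC)
e=cv2.resize(s["img"][180:255,230:300],(261,280),interpolation=cv2.INTER_CUBIC)
o=np.zeros((600,720,3),np.uint8); o[:320,:400]=a;o[:320,400:]=b;o[320:,:254]=d;o[320:,260:521]=e
cv2.imwrite("pics/crop1.png",np.clip(o.astype(float)*1.3,0,255).astype(np.uint8)[:,:,::-1])
# masks
g=c["img"].astype(int); dark=(g.max(2)<60).astype(np.uint8)
n,l,st,ce=cv2.connectedComponentsWithStats(dark[215:300,165:275])
for i in range(1,n):
    if st[i,4]>20: print("dark",st[i],ce[i]+[165,215])
# depth: points above the table in the tools' region
def cloud(c,r0,r1,c0,c1):
    v,u=np.mgrid[r0:r1,c0:c1]; z=c["z_map"][r0:r1,c0:c1]
    K=c["camera_matrix"]; P=np.stack([(u-K[0,2])/K[0,0]*z,(v-K[1,2])/K[1,1]*z,z],-1)
    return ((P-c["t"].ravel())@c["R"]),u,v
for nm,cc,box in(("top",c,(185,265,345,425)),("side",s,(265,375,315,415))):
    P,u,v=cloud(cc,*box); m=(P[...,2]>175)&(P[...,2]<205)
    q=P[m]; print(nm,m.sum(),q.min(0).round(),q.max(0).round(),np.median(q[:,2]))
P,u,v=cloud(c,220,300,170,235); print("table",np.median(P[...,2]),"hi",np.percentile(P[...,2],[95,99,100]))
E
```

```text
dark [ 21  15  17  12 128] [194.0703125 234.8984375]
dark [ 77  34  16  11 130] [249.6        252.92307692]
top 723 [ 566. -284.  175.] [ 671. -189.  197.] 183.25304277749117
side 958 [ 568. -287.  175.] [ 674. -193.  195.] 184.36508764086437
table -1.0667090509626345 hi [  17.22897493   24.75321053 1542.09915757]
```

View pics/crop1.png

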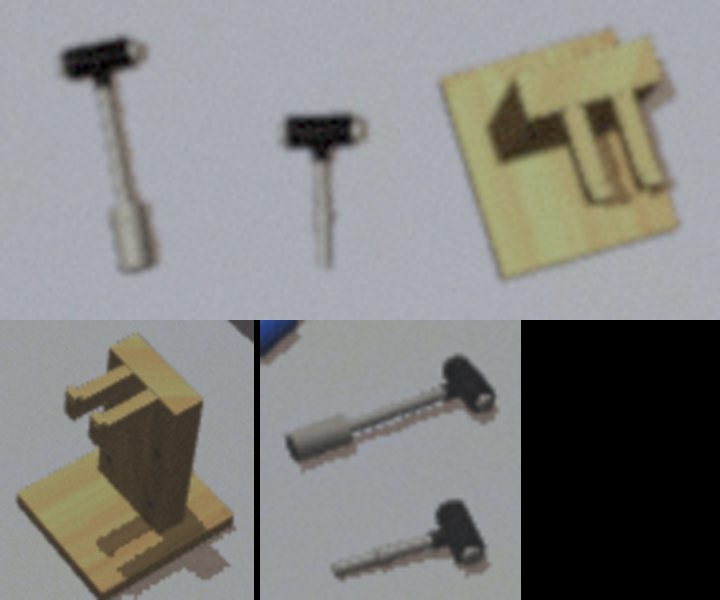

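The crop confirms it: the left tool has a long shaft and a thick socket (tip at about (204,287)), with its bar at about (196,234). The right one is the hex key. The rack has two prongs with raised tips, open towards the robot.

```bash
cat >> h.py <<'E'
def cloud(c,box):
    r0,r1,c0,c1=box; v,u=np.mgrid[r0:r1,c0:c1]; z=c["z_map"][r0:r1,c0:c1]
    K=c["camera_matrix"]; P=np.stack([(u-K[0,2])/K[0,0]*z,(v-K[1,2])/K[1,1]*z,z],-1)
    return ((P-np.array(c["t"]).ravel())@np.array(c["R"])),z>0
E
python3 - <<'E'
from h import *
c=dict(np.load("top0.npz")); s=dict(np.load("side0.npz"))
print("DRIVER")
for nm,cc,box in(("top",c,(220,300,175,225)),("side",s,(180,225,230,300))):
    g=cc["img"][box[0]:box[1],box[2]:box[3]].astype(int)
    P,ok=cloud(cc,box)
    bar=(g.max(2)<60)&ok&(P[...,2]>6)
    tool=(ok&(P[...,2]>7)&(P[...,2]<40)).astype(np.uint8)
    n,l,st,ce=cv2.connectedComponentsWithStats(tool); i=1+st[1:,4].argmax(); m=l==i
    v,u=np.nonzero(m); W=np.array([world(cc,a+box[2],b+box[0],12) for a,b in zip(u,v)])[:,:2]
    (x0,y0),(w,h),an=cv2.minAreaRect(W.astype(np.float32)); print(nm,"rect",x0,y0,w,h,an)
    v,u=np.nonzero(bar); B=np.array([world(cc,a+box[2],b+box[0],12) for a,b in zip(u,v)])[:,:2]
    print(" bar rect",cv2.minAreaRect(B.astype(np.float32)),B.mean(0))
    # shaft axis: mid points binned away from the bar
    far=W[(np.linalg.norm(W-B.mean(0),axis=1)>25)]
    d=cv2.fitLine(far.astype(np.float32),cv2.DIST_HUBER,0,.01,.01).ravel()
    dd=d[:2]*np.sign((B.mean(0)-far.mean(0))@d[:2]); print(" axis",dd,np.degrees(np.arctan2(dd[1],dd[0])),d[2:])
    q=(W-d[2:])@dd; lat=(W-d[2:])@[-dd[1],dd[0]]; print(" along",q.min(),q.max(),"ends at",d[2:]+dd*q.min(),d[2:]+dd*q.max(),"lat bar",lat[q>q.max()-20].min(),lat[q>q.max()-20].max())
print("RACK")
A=[]
for nm,cc,box in(("top",c,(185,265,345,425)),("side",s,(265,375,315,415))):
    P,ok=cloud(cc,box); T=P[ok&(P[...,2]>176)&(P[...,2]<200)]
    Bp=P[ok&(P[...,2]>12)&(P[...,2]<26)]; print(nm,"base",cv2.minAreaRect(Bp[:,:2].astype(np.float32)))
    r=cv2.minAreaRect(T[:,:2].astype(np.float32)); print(" toprect",r)
    for an in range(-30,31,2):
        pass
    A.append(T)
    # prong points = far from post: try orientation by maximizing sharpness of lateral histogram
    best=[]
    for an in np.arange(-30,30,.5):
        x=np.array([np.cos(np.radians(an)),np.sin(np.radians(an))]);y=np.array([-x[1],x[0]])
        a=T[:,:2]@x; b=T[:,:2]@y; k=a<a.min()+45
        h=np.histogram(b[k],np.arange(b.min()-2,b.max()+4,2))[0]; best.append(((h**2).sum()/max(k.sum(),1)**2,an))
    print(" orient",sorted(best)[-4:])
    an=sorted(best)[-1][1]; x=np.array([np.cos(np.radians(an)),np.sin(np.radians(an))]);y=np.array([-x[1],x[0]])
    a=T[:,:2]@x; b=T[:,:2]@y; k=a<a.min()+45
    print(" a range",np.percentile(a,[0,.5,1,50,100]),"hist a",np.histogram(a,np.arange(a.min(),a.max()+5,5))[0]); print(" b0",b[k].min(),np.histogram(b[k],np.arange(b[k].min(),b[k].max()+3,3))[0],"all b",b.min(),b.max(),"median z",np.median(T[k][:,2]))
    np.save("T"+nm,T)
E
```

```text
DRIVER
top rect 539.6355590820312 287.7071838378906 166.9600830078125 56.4604606628418 3.8892505168914795
 bar rect ((604.1591186523438, 292.0582275390625), (30.10683822631836, 44.964866638183594), 10.340078353881836) [607.75815872 292.2429313 ]
 axis [0.98021597 0.19793102] 11.415996633095938 [517.53656 275.09366]
 along -59.6324551036629 104.81340114673408 ends at [459.08387543 263.2905457 ] [620.27632939 295.839482  ] lat bar -30.05895420555582 27.851857329530343
side rect 546.0440063476562 269.4502868652344 167.53346252441406 65.45339965820312 18.08151626586914
 bar rect ((539.4756469726562, 328.98486328125), (163.7645721435547, 155.03463745117188), 3.858731269836426) [563.25951415 296.04943552]
 axis [0.98105425 0.19373316] 11.170727745351012 [535.56085 275.3442 ]
 along -76.22249332082092 90.14108599704927 ends at [460.78245131 260.5773836 ] [623.99414725 292.80752481] lat bar -31.039480664858523 33.34704589010177
RACK
top base ((629.4010009765625, -240.25796508789062), (149.72386169433594, 130.80361938476562), 15.086999893188477)
 toprect ((616.5369262695312, -243.673736572265
[... 609 characters left out ...]
4.66458129882812), (154.1537322998047, 134.6880340576172), 15.618766784667969)
 toprect ((618.08935546875, -247.88002014160156), (93.9469985961914, 93.43214416503906), 15.197184562683105)
 orient [(np.float64(0.06903243141040313), np.float64(14.0)), (np.float64(0.06919144792892207), np.float64(12.0)), (np.float64(0.06941996474923891), np.float64(16.5)), (np.float64(0.06979549859578339), np.float64(13.5))]
 a range [495.73991461 496.75357429 497.26364863 559.90083462 590.45105604] hist a [56 44 24 32 33 32 36 27 34 25 31 39 78 90 78 79 72 79 52]
 b0 -412.27336728708826 [18 51 30 22 25 16  0  0  0  0  0 22 46 29 24 21 14] all b -431.01622224629034 -338.0463774683148 median z 184.38213062506975
```

jog_arm:
  steps: [100,-0.026,-0.005,0,0,100,-0.026,-0.005,0,0,100,-0.026,-0.005,0,0,100,-0.026,-0.005,0,0,100,-0.026,-0.005,0,0,100,-0.026,-0.005,0,0,100,-0.026,-0.005,0,0,100,-0.026,-0.005,0,0,100,-0.026,-0.005,0,0,100,-0.026,-0.005,0,0,100,-0.026,-0.005,0,0,100,-0.026,-0.005,0,0,100,-0.026,-0.005,0,0,100,-0.026,-0.005,0,0,100,-0.026,-0.005,0,0,100,-0.026,-0.005,0,0,100,-0.026,-0.005,0,0,100,-0.026,-0.005,0,0]
  newtons: 80

```text
clock: 1.6
eef_pos: [607.8, 291.8, 249.6]
ee_rot: [0.176, 0.984, -0.0, -0.001]
contact_force: [0.6, 0.6, -0.1]
gripper_width: 85.4
grip_force: 0.0
```

jog_arm:
  steps: [100,0,0,0.02,-5,100,0,0,0.02,-5,100,0,0,0.02,-5,100,0,0,0.02,-5,100,0,0,0.02,-5,100,0,0,0.02,-5,100,0,0,0.02,-1.6,100,0,0,0,0,100,0,0,0,0]

```text
clock: 2.35
eef_pos: [605.8, 292.3, 108.6]
ee_rot: [-0.098, 0.995, -0.001, -0.002]
contact_force: [-0.7, 1.1, 0.1]
gripper_width: 85.2
grip_force: 0.0
```

jog_arm:
  steps: [100,-0.003,-0.001,0.02,0,100,0,0,0.02,0,100,0,0,0.02,0,100,0,0,0.01,0,100,0,0,0,0]

```text
clock: 2.77
eef_pos: [609.2, 292.0, 39.0]
ee_rot: [-0.098, 0.995, -0.0, -0.001]
contact_force: [-0.8, 0.4, 0.0]
gripper_width: 85.3
grip_force: 0.0
```

```bash
python3 - <<'E'
from h import *
o=np.zeros((480,800,3),np.uint8)
for i,(n,(u,v)) in enumerate((("top",(196,234)),("side",(285,198)))):
    c=cap(n); o[:,400*i:400*i+400]=cv2.resize(c["img"][v-36:v+36,u-30:u+30],(400,480),interpolation=cv2.INTER_CUBIC)
    print(n,pix(c,[608.7,291.7,12]),pix(c,manip.get_state()["eef_pos"]))
cv2.imwrite("pics/g.png",np.clip(o*1.4,0,255).astype(np.uint8)[:,:,::-1])
E
```

```text
top [194.27133777 234.55897289] [192.01737017 232.39913796]
side [284.62617184 196.35570127] [285.07000602 188.11582827]
```

View pics/g.png

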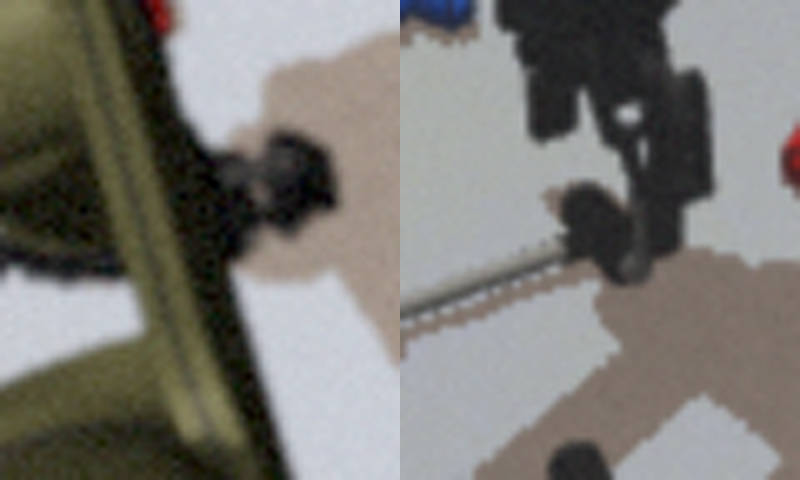

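The side view shows the fingers straddling the bar, the near fingertip about 2–3 mm too far out along the shaft axis. I'll shift back 2 mm, go down and grip.

jog_arm:
  steps: [100,0.002,0,0.01,0,100,0,0,0.01,0,100,0,0,0,0,60,0,0,0,0,60,0,0,0,0,60,0,0,0,0,60,0,0,0,0,60,0,0,0,0,60,0,0,0,0]
  newtons: 80

```text
clock: 3.62
eef_pos: [608.7, 292.3, 21.3]
ee_rot: [-0.099, 0.995, 0.0, 0.001]
contact_force: [-1.3, 0.1, 5.1]
gripper_width: 55.3
grip_force: 84.8
```

jog_arm:
  steps: [40,0,0,-0.005,0,40,0,0,-0.01,0,40,0,0,-0.015,0,40,0,0,-0.02,0,40,0,0,-0.02,0,40,0,0,-0.02,0,40,0,0,-0.02,0,40,0,0,-0.02,0,40,0,0,-0.02,0,40,0,0,-0.02,0,40,0,0,-0.02,0,40,0,0,-0.02,0,40,0,0,-0.02,0,40,0,0,-0.01,0,40,0,0,-0.005,0,40,0,0,0,0]
  newtons: 80

```text
clock: 4.95
eef_pos: [608.6, 292.1, 266.4]
ee_rot: [-0.099, 0.995, 0.0, 0.001]
contact_force: [-0.0, 1.2, -3.0]
gripper_width: 55.1
grip_force: 85.0
```

```bash
python3 - <<'E'
from h import *
c=cap("side"); p=manip.get_state()["eef_pos"]; u,v=map(int,pix(c,p)); print(u,v,p)
cv2.imwrite("pics/l.png",np.clip(cv2.resize(c["img"][max(v-60,0):v+80,u-80:u+60],(560,560))*1.4,0,255).astype(np.uint8)[:,:,::-1])
E
```

```text
282 121 [608.04611423 291.92104268 265.04781246]
```

View pics/l.png

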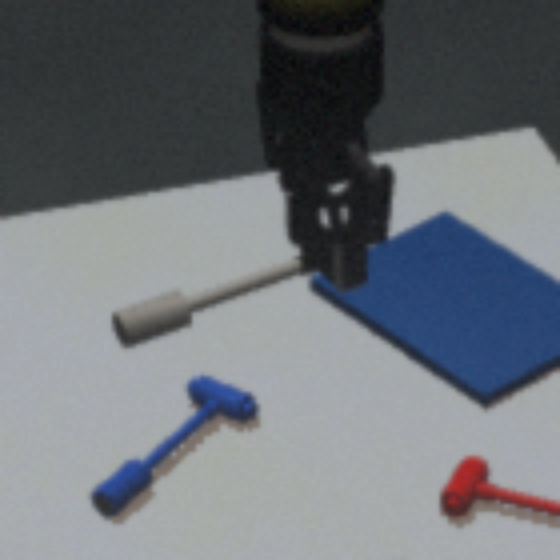

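The driver is lifted and still level (shaft to the left, socket at (150,315) in the crop). Now I'll ease the grip.

jog_arm:
  steps: [40,0,0,0,0,40,0,0,0,0,40,0,0,0,0,40,0,0,0,0]
  newtons: 40

```text
clock: 5.33
eef_pos: [607.9, 291.9, 264.1]
ee_rot: [-0.099, 0.995, -0.0, -0.001]
contact_force: [-0.2, -0.3, -2.5]
gripper_width: 55.4
grip_force: 84.9
```

jog_arm:
  steps: [40,0,0,0,0,40,0,0,0,0,40,0,0,0,0,40,0,0,0,0,40,0,0,0,0,40,0,0,0,0]
  newtons: 20

```text
clock: 5.83
eef_pos: [608.3, 292.1, 265.4]
ee_rot: [-0.099, 0.995, 0.0, 0.0]
contact_force: [0.8, 1.0, -2.7]
gripper_width: 55.7
grip_force: 84.9
```

```bash
cat >> h.py <<'E'
def drv(show=0):
    "driver points below the fingers, from depth of both cameras: axis and top/bottom"
    p=np.array(manip.get_state()["eef_pos"]); out=[]
    for n in("top","side"):
        c=cap(n); P,ok=cloud(c,(0,480,0,640))
        m=ok&(np.linalg.norm(P[...,:2]-p[:2],axis=-1)<190)&(P[...,2]>30)&(P[...,2]<p[2]-20)
        m=m&(c["img"].max(2)-c["img"].min(2)<40)
        out.append(P[m])
        if show and n=="side": cv2.imwrite(show,np.clip(c["img"]*1.4,0,255).astype(np.uint8)[:,:,::-1])
    return p,out
E
python3 - <<'E'
from h import *
p,o=drv(); print(p)
for q in o:
    if len(q): print(len(q),q.min(0).round(),q.max(0).round(),q.mean(0).round(1))
E
```

```text
[608.26684441 292.06093302 265.37797553]
1 [554. 135.  30.] [554. 135.  30.] [553.7 135.1  30.2]
22 [463. 249. 233.] [510. 275. 245.] [481.4 260.6 242.2]
```

jog_arm:
  steps: [64,0,0,0,0,64,0,0,0,0,64,0,0,0,0]
  newtons: 20

```text
clock: 6.18
eef_pos: [608.3, 292.0, 265.3]
ee_rot: [-0.099, 0.995, 0.0, 0.0]
contact_force: [0.7, 0.5, -2.2]
gripper_width: 55.6
grip_force: 84.9
```

jog_arm:
  steps: [65.5,0,0,0,0,65.5,0,0,0,0,65.5,0,0,0,0]

```text
clock: 6.43
eef_pos: [608.2, 292.0, 265.3]
ee_rot: [-0.099, 0.995, -0.0, -0.0]
contact_force: [-0.1, -0.8, -2.8]
gripper_width: 55.9
grip_force: 60.1
```

jog_arm:
  steps: [66,0,0,0,0,66,0,0,0,0,66,0,0,0,0]

```text
clock: 6.68
eef_pos: [608.3, 292.0, 265.3]
ee_rot: [-0.099, 0.995, 0.0, 0.0]
contact_force: [-0.1, -0.4, -3.3]
gripper_width: 56.5
grip_force: 47.7
```

jog_arm:
  steps: [66.4,0,0,0,0,66.4,0,0,0,0,66.4,0,0,0,0]

```text
clock: 6.93
eef_pos: [608.2, 292.1, 265.3]
ee_rot: [-0.099, 0.995, 0.0, -0.0]
contact_force: [-0.4, 0.2, -3.1]
gripper_width: 57.2
grip_force: 37.7
```

jog_arm:
  steps: [66.8,0,0,0,0,66.8,0,0,0,0,67.1,0,0,0,0,67.1,0,0,0,0,67.1,0,0,0,0]

```text
clock: 7.35
eef_pos: [607.9, 291.9, 265.1]
ee_rot: [-0.099, 0.995, -0.0, -0.0]
contact_force: [-0.2, 0.2, -3.0]
gripper_width: 57.2
grip_force: 18.7
```

jog_arm:
  steps: [67.3,0,0,0,0,67.3,0,0,0,0,67.3,0,0,0,0,67.3,0,0,0,0,67.3,0,0,0,0,67.3,0,0,0,0]

```text
clock: 7.85
eef_pos: [608.2, 292.0, 265.2]
ee_rot: [-0.099, 0.995, -0.0, -0.0]
contact_force: [0.5, -0.2, -3.1]
gripper_width: 57.3
grip_force: 12.9
```

```bash
python3 - <<'E'
from h import *
p,o=drv("pics/s2.png"); print(p,manip.get_state()["grip_force"])
for q in o:
    if len(q): print(len(q),q.min(0).round(),q.max(0).round(),q.mean(0).round(1))
E
```

```text
[608.19780068 291.99635188 265.23833178] 12.894280850887299
32 [548. 121.  30.] [632. 301. 173.] [618.3 282.7 132.2]
216 [604. 275. 106.] [644. 314. 245.] [627.1 288.9 155.1]
```

```bash
python3 - <<'E'
from h import *
for k in range(2):
    p,o=drv()
    q=o[1]
    for a,b in((100,120),(120,150),(150,190),(190,215),(215,246)):
        m=(q[:,2]>a)&(q[:,2]<b)
        if m.any(): print((a,b),m.sum(),q[m].mean(0).round(1))
E
```

```text
(100, 120) 35 [633.5 288.2 113.4]
(120, 150) 78 [631.5 287.7 137. ]
(150, 190) 58 [628.7 290.9 164.2]
(190, 215) 30 [623.1 290.9 202.4]
(215, 246) 12 [618.1 290.2 224.1]
(100, 120) 31 [631.4 287.7 112.2]
(120, 150) 86 [629.6 288.3 136.3]
(150, 190) 54 [627.7 290.  165.7]
(190, 215) 29 [621.9 289.3 202.5]
(215, 246) 15 [617.8 290.9 224.4]
```

View pics/s2.png

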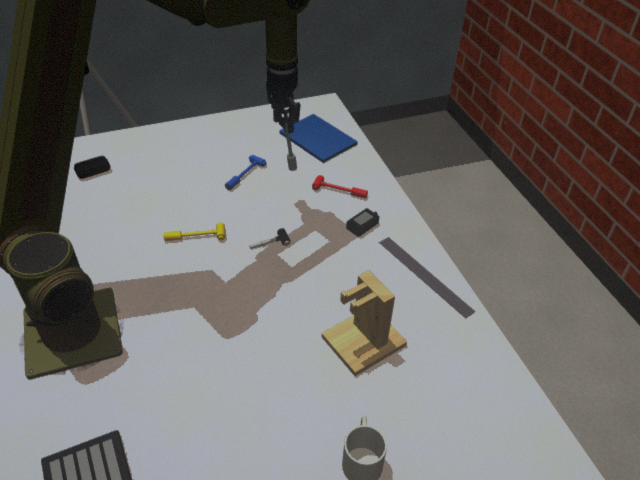

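The shaft hangs nearly plumb (bar at about (287,115), socket at (292,165)), still about 0.13 rad past vertical. I'll ease a little more.

jog_arm:
  steps: [67.5,0,0,0,0,67.5,0,0,0,0,67.5,0,0,0,0,67.5,0,0,0,0,67.5,0,0,0,0,67.5,0,0,0,0]

```text
clock: 8.65
eef_pos: [608.3, 292.0, 265.3]
ee_rot: [-0.099, 0.995, -0.0, 0.0]
contact_force: [-0.8, -0.6, -2.4]
gripper_width: 58.0
grip_force: 8.7
```

```bash
python3 - <<'E'
from h import *
for k in range(2):
    p,o=drv()
    q=o[1]
    for a,b in((100,120),(120,150),(150,190),(190,215),(215,246)):
        m=(q[:,2]>a)&(q[:,2]<b)
        if m.any(): print((a,b),m.sum(),q[m].mean(0).round(1))
E
```

```text
(100, 120) 32 [632.8 288.1 112.3]
(120, 150) 81 [630.  287.8 136.4]
(150, 190) 57 [627.8 290.3 165.2]
(190, 215) 30 [621.9 289.  203.4]
(215, 246) 12 [619.5 289.1 221.4]
(100, 120) 35 [633.8 288.5 112.8]
(120, 150) 76 [630.  288.2 135.6]
(150, 190) 63 [628.4 290.7 164.3]
(190, 215) 26 [622.5 290.6 202. ]
(215, 246) 15 [619.3 289.1 222.2]
```

jog_arm:
  steps: [67.6,0,0,0,0,67.6,0,0,0,0,67.65,0,0,0,0,67.65,0,0,0,0,67.65,0,0,0,0,67.65,0,0,0,0]

```text
clock: 9.35
eef_pos: [608.2, 292.0, 265.3]
ee_rot: [-0.099, 0.995, 0.0, -0.0]
contact_force: [0.1, 0.3, -1.9]
gripper_width: 57.4
grip_force: 5.5
```

```bash
cat >> h.py <<'E'
def tilt():
    p,o=drv(); z0=p[2]
    for n,q in zip(("top","side"),o):
        for a,b in((-165,-145),(-145,-115),(-100,-75),(-75,-50),(-50,-25)):
            m=(q[:,2]>a+z0)&(q[:,2]<b+z0)&(np.linalg.norm(q[:,:2]-p[:2],axis=1)<60)
            if m.any(): print(n,a,m.sum(),(np.median(q[m],0)-p).round(1))
E
python3 - <<'E'
from h import *
tilt(); print(manip.get_state()["grip_force"])
E
```

```text
top -165 8 [  11.8   -2.2 -154.7]
top -145 23 [  10.9   -0.7 -124.2]
top -100 3 [ 11.9   0.  -89.6]
side -165 33 [  20.    -5.2 -153.6]
side -145 92 [  17.3   -5.9 -125.9]
side -100 29 [ 14.8  -1.4 -84. ]
side -75 27 [ 12.1  -2.  -62.4]
side -50 13 [  9.9  -4.1 -43.8]
5.450400486588478
```

jog_arm:
  steps: [66.5,0,0,0,0,65.5,0,0,0,0,64.5,0,0,0,0,64.5,0,0,0,0,64.5,0,0,0,0]
  newtons: 80

```text
clock: 9.87
eef_pos: [608.3, 292.0, 265.3]
ee_rot: [-0.099, 0.995, 0.0, 0.0]
contact_force: [-0.0, 0.8, -3.4]
gripper_width: 56.1
grip_force: 52.9
```

```bash
python3 - <<'E'
from h import *
tilt(); s=manip.get_state(); print(s["grip_force"],s["joints"].round(3))
E
```

```text
top -165 11 [  13.7   -1.7 -153.1]
top -145 23 [  10.4   -0.7 -119.2]
top -100 4 [ 12.1   0.3 -93. ]
side -165 36 [  19.    -5.7 -151. ]
side -145 77 [  17.7   -5.7 -127.8]
side -100 32 [ 15.3  -1.6 -86.1]
side -75 24 [ 11.6  -2.  -61.2]
side -50 16 [ 10.1  -1.5 -44.3]
52.91757524013519 [ 0.385  0.437  1.259 -0.     1.446 -1.384]
```

jog_arm:
  steps: [63.5,0.005,-0.012,0,0,63.5,0.005,-0.012,0,0,63.5,0.0105,-0.024,0,0,63.5,0.0105,-0.024,0,0,63.5,0.0105,-0.024,0,0,63.5,0.0105,-0.024,0,0,63.5,0.0105,-0.024,0,0,63.5,0.0105,-0.024,0,0,63.5,0.0105,-0.024,0,0,63.5,0.0105,-0.024,0,0,63.5,0.0105,-0.024,0,0,63.5,0.0105,-0.024,0,0,63.5,0.0105,-0.024,0,0,63.5,0.0105,-0.024,0,0,63.5,0.0105,-0.024,0,0,63.5,0.0105,-0.024,0,0,63.5,0.0105,-0.024,0,0,63.5,0.0105,-0.024,0,0,63.5,0.0105,-0.024,0,0,63.5,0.0105,-0.024,0,0]
  newtons: 80

```text
clock: 11.63
eef_pos: [500.9, -196.1, 265.6]
ee_rot: [-0.098, 0.995, -0.0, -0.0]
contact_force: [0.6, 0.0, -3.2]
gripper_width: 55.4
grip_force: 68.2
```

jog_arm:
  steps: [63.5,0.0085,-0.02,0,0,63.5,0.0085,-0.02,0,0,63.5,0.0085,-0.02,0,0,63.5,0.005,-0.01,0,0,63.5,0.005,-0.01,0,0,63.5,0,0,0,-1.8,63.5,0,0,0,-1.8,63.5,0,0,0,0,63.5,0,0,0,0]

```text
clock: 12.38
eef_pos: [483.2, -279.2, 265.3]
ee_rot: [-0.13, 0.992, 0.0, -0.0]
contact_force: [-0.6, -0.6, -2.8]
gripper_width: 55.2
grip_force: 68.3
```

```bash
cat > r.py <<'E'
from h import *
# driver and rack prongs seen in the same pictures, in the rack's frame (yaw 14.9 deg)
an=np.radians(14.9); X=np.array([np.cos(an),np.sin(an)]);Y=np.array([-X[1],X[0]])
s=manip.get_state(); p=np.array(s["eef_pos"]); q=s["ee_rot"]
ty=np.array([2*q[0]*q[1],1-2*q[0]**2]); print("tcp",p,"a,b",p[:2]@X,p[:2]@Y,"tool y deg",np.degrees(np.arctan2(ty[1],ty[0])),s["grip_force"])
for n in("top","side"):
    c=cap(n); P,ok=cloud(c,(0,480,0,640)); im=c["img"].astype(int)
    wood=(im[...,0]-im[...,2]>25)
    m=ok&wood&(P[...,2]>176)&(P[...,2]<200)&(np.abs(P[...,0]-615)<80)&(np.abs(P[...,1]+245)<80)
    T=P[m]; a=T[:,:2]@X;b=T[:,:2]@Y;k=a<a.min()+45
    if m.sum()>50: print(n,"rack a",np.percentile(a,[1,99]).round(1),"prongs b",np.percentile(b[k],[1,99]).round(1),np.median(b[k]).round(1))
    z0=p[2]; D=P[ok&~wood&(np.linalg.norm(P[...,:2]-p[:2],axis=-1)<60)&(P[...,2]>25)&(P[...,2]<z0-20)]
    for lo,hi in((-165,-145),(-145,-115),(-100,-75),(-75,-50),(-50,-25)):
        d=D[(D[:,2]>z0+lo)&(D[:,2]<z0+hi)]
        if len(d): print(n,lo,len(d),"a",np.median(d[:,:2]@X).round(1),"b med/min/max",np.percentile(d[:,:2]@Y,[50,3,97]).round(1))
E
sed 's/^/ /' /dev/null; python3 r.py
```

```text
tcp [ 483.18683115 -279.24840607  265.34120872] a,b 395.1362728331388 -394.1021593213616 tool y deg 104.88987805856011 68.30008506774902
top rack a [487.6 578.4] prongs b [-417.9 -371.6] -385.6
top -165 6 a 423.3 b med/min/max [-382.6 -387.1 -381.8]
top -145 16 a 422.2 b med/min/max [-386.6 -393.6 -381.5]
side rack a [488.6 578.7] prongs b [-422.5 -374.9] -408.2
side -165 42 a 413.4 b med/min/max [-403.7 -407.6 -392.6]
side -145 120 a 410.4 b med/min/max [-403.1 -408.3 -388. ]
side -100 33 a 408.7 b med/min/max [-398.4 -401.8 -394.2]
side -75 31 a 406.2 b med/min/max [-399.1 -401.9 -393.3]
side -50 7 a 400.8 b med/min/max [-395.6 -398.9 -394.4]
```

jog_arm:
  steps: [63.5,-0.01,-0.001,0.01,0,63.5,-0.015,0,0.01,0,63.5,-0.015,0,0.005,0,63.5,-0.015,0,0,0,63.5,-0.01,0,0,0,63.5,-0.005,0,0,0,63.5,0,0,0,0,63.5,0,0,0,0]

```text
clock: 13.15
eef_pos: [551.9, -262.3, 240.3]
ee_rot: [-0.13, 0.991, -0.0, -0.0]
contact_force: [-0.6, 0.6, -2.8]
gripper_width: 55.2
grip_force: 68.3
```

```bash
python3 r.py; python3 - <<'E'
from h import *
p=manip.get_state()["eef_pos"]; o=np.zeros((480,800,3),np.uint8)
for i,n in enumerate(("top","side")):
    c=cap(n); u,v=map(int,pix(c,[590,-255,190]))
    o[:,400*i:400*i+400]=cv2.resize(c["img"][v-48:v+48,u-40:u+40],(400,480),interpolation=cv2.INTER_CUBIC)
    np.savez(n+"1.npz",**c); print(u,v)
cv2.imwrite("pics/r1.png",np.clip(o*1.4,0,255).astype(np.uint8)[:,:,::-1])
E
```

```text
tcp [ 551.91891984 -262.31779634  240.34006838] a,b 465.9107341868453 -395.4140970199278 tool y deg 104.98479660062002 68.31169724464417
top rack a [497.8 578.7] prongs b [-411.  -371.5] -378.4
top -75 4 a 492.1 b med/min/max [-371.6 -372.5 -371.4]
side rack a [490.  578.8] prongs b [-422.7 -407.6] -416.0
side -165 41 a 481.9 b med/min/max [-405.2 -409.9 -395.2]
side -145 106 a 479.5 b med/min/max [-403.7 -409.8 -386.8]
side -100 45 a 480.4 b med/min/max [-401.  -419.9 -388.8]
side -75 129 a 491.0 b med/min/max [-419.2 -423.1 -395.6]
side -50 15 a 471.9 b med/min/max [-397.8 -407.6 -395.7]
400 225
353 295
```

View pics/r1.png

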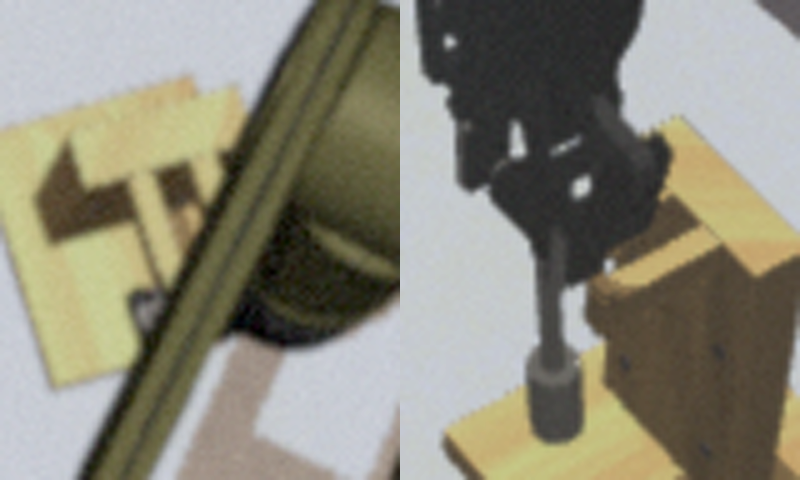

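The side view shows the shaft, with the socket below prong height, just short of the raised tips and lined up with the gap. I'll go in between the prongs.

jog_arm:
  steps: [63.5,-0.005,-0.0006,0,0,63.5,-0.01,0,0,0,63.5,-0.01,0,0,0,63.5,-0.01,0,0,0,63.5,-0.01,0,0,0,63.5,-0.005,0,0,0,63.5,0,0,0,0,63.5,0,0,0,0]

```text
clock: 14.02
eef_pos: [600.2, -249.9, 239.9]
ee_rot: [-0.13, 0.991, 0.0, -0.0]
contact_force: [-0.3, -0.5, -2.8]
gripper_width: 55.0
grip_force: 68.3
```

```bash
python3 r.py; python3 - <<'E'
from h import *
o=np.zeros((480,800,3),np.uint8)
for i,n in enumerate(("top","side")):
    c=cap(n); u,v=map(int,pix(c,[605,-250,190]))
    o[:,400*i:400*i+400]=cv2.resize(c["img"][v-48:v+48,u-40:u+40],(400,480),interpolation=cv2.INTER_CUBIC)
cv2.imwrite("pics/r2.png",np.clip(o*1.8,0,255).astype(np.uint8)[:,:,::-1])
E
```

```text
tcp [ 600.21167193 -249.92345464  239.87901787] a,b 515.7666863199503 -395.8541519103089 tool y deg 104.97677725450649 68.30880045890808
top rack a [487.2 578.5] prongs b [-417.5 -371.3] -385.1
top -165 7 a 549.2 b med/min/max [-362.6 -370.6 -354. ]
top -145 10 a 549.2 b med/min/max [-356.  -363.7 -348.4]
top -100 4 a 550.2 b med/min/max [-352.1 -358.7 -349.6]
top -75 6 a 548.6 b med/min/max [-369.1 -405.1 -352.3]
top -50 1 a 509.8 b med/min/max [-403.1 -403.1 -403.1]
side rack a [488.7 579.5] prongs b [-421.8 -376.2] -409.6
side -165 124 a 549.5 b med/min/max [-412.1 -442.3 -398.6]
side -145 249 a 548.8 b med/min/max [-408.3 -442.1 -362.1]
side -100 110 a 550.0 b med/min/max [-422.8 -442.6 -379.3]
side -75 357 a 516.7 b med/min/max [-418.8 -439.1 -376.5]
side -50 24 a 520.4 b med/min/max [-399.8 -413.  -381.6]
```

View pics/r2.png

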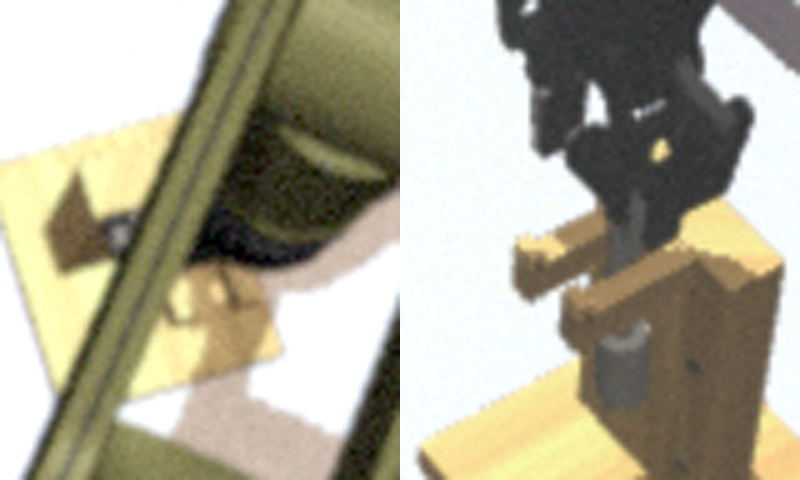

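The side view shows the shaft (625,250) between the two prongs, the raised tips (535,250) and (580,300) passed. I'll lower carefully.

jog_arm:
  steps: [63.5,0,0,0.005,0,63.5,0,0,0.005,0,63.5,0,0,0.005,0,63.5,0,0,0.005,0,63.5,0,0,0.003,0,63.5,0,0,0,0,63.5,0,0,0,0]

```text
clock: 14.8
eef_pos: [599.8, -250.1, 216.8]
ee_rot: [-0.13, 0.992, 0.0, -0.0]
contact_force: [-0.3, -0.0, -2.9]
gripper_width: 55.4
grip_force: 68.3
```

jog_arm:
  steps: [63.5,0,0,0.002,0,63.5,0,0,0.002,0,63.5,0,0,0.001,0,63.5,0,0,0,0,63.5,0,0,0,0]

```text
clock: 15.22
eef_pos: [600.0, -250.2, 212.3]
ee_rot: [-0.13, 0.992, 0.0, 0.0]
contact_force: [0.2, 0.0, -2.9]
gripper_width: 55.5
grip_force: 68.3
```

jog_arm:
  steps: [63.5,0,0,0.001,0,63.5,0,0,0.001,0,63.5,0,0,0.001,0,63.5,0,0,0.001,0,63.5,0,0,0,0,63.5,0,0,0,0]

```text
clock: 15.72
eef_pos: [599.9, -250.2, 208.1]
ee_rot: [-0.13, 0.992, 0.0, -0.0]
contact_force: [-0.5, 0.2, -2.4]
gripper_width: 55.5
grip_force: 68.3
```

jog_arm:
  steps: [63.5,0,0,0.001,0,63.5,0,0,0.001,0,63.5,0,0,0,0,63.5,0,0,0,0]

```text
clock: 16.05
eef_pos: [600.1, -250.3, 207.4]
ee_rot: [-0.13, 0.992, -0.0, 0.0]
contact_force: [-2.6, -0.0, 4.5]
gripper_width: 55.4
grip_force: 69.0
```

jog_arm:
  steps: [65,0,0,0,0,66,0,0,0,0,66.5,0,0,0,0,67,0,0,0,0,67.3,0,0,0,0,67.5,0,0,0,0,67.5,0,0,0,0,67.5,0,0,0,0]

```text
clock: 16.72
eef_pos: [600.2, -250.3, 206.8]
ee_rot: [-0.13, 0.992, -0.0, 0.0]
contact_force: [-1.2, 0.5, 6.1]
gripper_width: 58.0
grip_force: 9.1
```

jog_arm:
  steps: [67.8,0,0,0,0,68.2,0,0,0,0,68.6,0,0,0,0,69,0,0,0,0,69.5,0,0,0,0,70,0,0,0,0,71,0,0,0,0,73,0,0,0,0,73,0,0,0,0,73,0,0,0,0,73,0,0,0,0,73,0,0,0,0]

```text
clock: 17.72
eef_pos: [600.0, -250.2, 206.4]
ee_rot: [-0.13, 0.992, -0.0, 0.0]
contact_force: [0.2, -0.2, -0.4]
gripper_width: 62.2
grip_force: 0.0
```

```bash
python3 - <<'E'
from h import *
c=cap("side"); u,v=map(int,pix(c,[605,-250,170]))
cv2.imwrite("pics/r3.png",np.clip(cv2.resize(c["img"][v-50:v+60,u-50:u+50],(545,600),interpolation=cv2.INTER_CUBIC)*1.8,0,255).astype(np.uint8)[:,:,::-1])
E
```

```text
(no output)
```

View pics/r3.png

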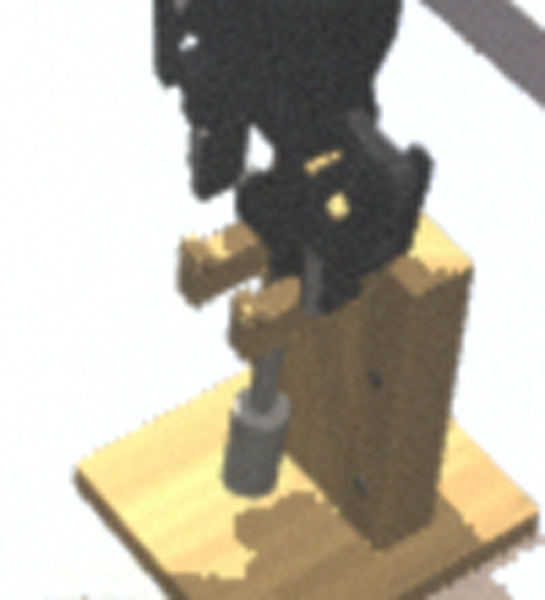

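The driver hangs on the prongs, socket at (255,445) in the crop. I'll open the gripper fully and retreat straight up.

jog_arm:
  steps: [80,0,0,0,0,88,0,0,0,0,95,0,0,0,0,95,0,0,-0.003,0,95,0,0,-0.005,0,95,0,0,-0.01,0,95,0,0,-0.02,0,95,0,0,-0.03,0,95,0,0,-0.03,0,95,0,0,-0.03,0,95,0.02,0,-0.02,0,95,0.03,0,0,0,95,0.03,0,0,0,95,0.03,0,0,0,95,0.03,0,0,0,95,0.03,0,0,0,95,0.02,0,0,0,95,0,0,0,0]

```text
clock: 19.27
eef_pos: [412.8, -299.6, 356.0]
ee_rot: [-0.128, 0.992, -0.001, -0.0]
contact_force: [-0.2, 0.1, -0.2]
gripper_width: 81.2
grip_force: 0.0
```

```bash
python3 - <<'E'
from h import *
an=np.radians(14.9); X=np.array([np.cos(an),np.sin(an)]);Y=np.array([-X[1],X[0]])
o=np.zeros((480,800,3),np.uint8)
for k in range(2):
  for i,n in enumerate(("top","side")):
    c=cap(n); u,v=map(int,pix(c,[605,-250,150]))
    o[:,400*i:400*i+400]=cv2.resize(c["img"][v-48:v+48,u-40:u+40],(400,480),interpolation=cv2.INTER_CUBIC)
    P,ok=cloud(c,(0,480,0,640)); im=c["img"].astype(int)
    A=P[...,:2]@X-523; B=P[...,:2]@Y+396
    D=ok&(im[...,0]-im[...,2]<12)&(np.abs(A)<45)&(np.abs(B)<45)
    for lo,hi in((45,65),(65,92),(92,140),(188,215)):
        m=D&(P[...,2]>lo)&(P[...,2]<hi)
        if m.sum()>2: print(n,lo,m.sum(),"a",np.percentile(A[m],[5,50,95]).round(1),"b",np.percentile(B[m],[5,50,95]).round(1),"z",np.percentile(P[m][:,2],[50,95]).round(1))
cv2.imwrite("pics/r4.png",np.clip(o*1.8,0,255).astype(np.uint8)[:,:,::-1])
print(manip.get_state()["eef_pos"])
E
```

```text
top 65 12 a [-5.9 -1.4  4.8] b [ 9.7 12.  13.3] z [84.  90.9]
top 188 160 a [-7.8 -0.2  8.3] b [-23.9   3.   26.7] z [204.9 210.1]
side 45 46 a [-7.9 -2.2 26. ] b [-33.7 -11.4  -1. ] z [57.  63.7]
side 65 105 a [-8.4 -2.5  9.7] b [-14.   -9.2   2.7] z [83.6 91.4]
side 92 66 a [-3.8  0.3 27.4] b [-30.8  -5.4  -0.9] z [108.1 128.8]
side 188 267 a [-10.7  -3.2   7.2] b [-29.3  -6.8  19.8] z [204.9 209.8]
top 65 12 a [-6.1 -1.4  5.2] b [10.6 12.3 13.1] z [83.6 91.2]
top 188 158 a [-7.9  0.1  8. ] b [-23.8   2.5  26.7] z [205.3 210.5]
side 45 46 a [-9.4 -2.3 26.1] b [-33.7 -11.1  -1.1] z [57.3 64.4]
side 65 99 a [-9.8 -2.5 10.2] b [-14.   -9.    1.8] z [83.8 91. ]
side 92 70 a [-3.7  0.4 27.1] b [-31.1  -5.5   0.5] z [109.  128.1]
side 188 265 a [-10.2  -3.5   7.7] b [-29.3  -5.7  19.7] z [205.  210.3]
[ 417.28311893 -299.26591786  355.07030448]
```

View pics/r4.png

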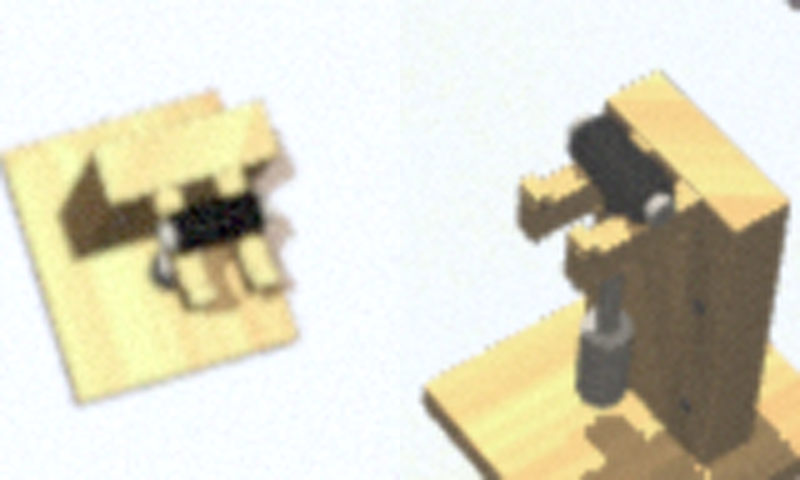

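The driver hangs plumb on both prongs, bar at about (215,220) in the top crop, square and centred. I'll let it settle and hand in.

jog_arm:
  steps: [95,0,0,0,0,95,0,0,0,0,95,0,0,0,0,95,0,0,0,0,95,0,0,0,0,95,0,0,0,0,95,0,0,0,0,95,0,0,0,0,95,0,0,0,0,95,0,0,0,0,95,0,0,0,0,95,0,0,0,0,95,0,0,0,0,95,0,0,0,0,95,0,0,0,0,95,0,0,0,0,95,0,0,0,0,95,0,0,0,0,95,0,0,0,0,95,0,0,0,0]

```text
clock: 21.13
eef_pos: [416.4, -299.2, 354.3]
ee_rot: [-0.13, 0.992, -0.0, -0.0]
contact_force: [-0.3, 0.4, -0.6]
gripper_width: 81.3
grip_force: 0.0
```

```bash
python3 -c "
from bench import manip
print(manip.hand_in())"
```

```text
the job is handed in; nothing more can be done
None
```

The nut driver hangs by its crossbar on both prongs, plumb, centred and still in the last pictures; I handed the job in just after 21 s, the arm never went near the hex key, adapter or mug, and no verdict came back.

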